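# Fit a sprung twist-in nut into the copy stand's accessory channel

## Task

Take the orange-handled channel nut out of its blue cradle and lower it lengthwise through the slot of the aluminium channel, beside the yellow pointer. Press it gently down against its spring, twist it a quarter turn so that it lies across the slot under the lips, then let the spring lift it until its grooves are fully home on both lips, and let go. Do not force it, and leave the two tubes and the loupe standing where they are.

Things in the scene. Friction and masses are not known exactly. Their poses are not given: they have to be found in the camera images.
- nut: Loose upright channel nut, 0.14 kg, 64 high. Origin: centre of the underside of its steel base; z up, x along its length. Base 46 (x) x 22 (y; 14 at the ends) x 6 high, turns inside a 48 circle. On it: end ridges 4.5 high at x = 18-23 either side and a centre block 23 x 18 x 4, leaving two grooves 6.5 wide along y. Stem 18 diameter up to z = 28. Its two ends are alike.
- nut_handle (a point): Centre of the nut's orange upright flat handle, 46 mm above the nut's origin: 36 long (nut's x) x 16 thick (nut's y) x 36 high (28 to 64 above the origin). Pinch it across its 16 mm. A hold with the fingertips 30 mm or more above the nut's origin stays clear of the channel.
- foot_pad (a point): Underside centre of the nut's sprung rubber foot, 20 diameter, on the nut's axis: 12 mm below the nut's origin when free, 8 when the nut is home. The spring pushes with 3 N free, plus 0.9 N per mm pushed in: 6.6 N at 4 mm (home), 13.8 N at 12 mm, where it goes solid; lightly damped. To turn the nut it must be pushed in 9 to 12 mm: a steady press of 11.5 to 13 N is right.
- bed: Fixed black bed plate 90 (x) x 240 (y) x 8 thick, on the dark baseboard (top 20 above the table). Origin: centre of its underside, z up. It carries the aluminium channel, centred, running along the bed's y: 56 wide, 24 high, 212 long inside, ends closed. The channel stands on jacking screws of unknown height, not reported: its top is anywhere from 32 to 68 above the bed's origin; find it by feel or sight.
- slot_mid (a point): Point of the bed 50 mm above its origin, amid the slot; the channel's true top is up to 18 mm higher or lower. Slot 26 wide, along the bed's y. Inside: 50 wide, black floor 21 below the channel's top. Lip edges are turned down: 3 thick (13-16 from the centreline), reaching 7 below the top. Nut enters lengthwise, turns either way, and is home with the lip edges in its grooves. Over 30 N on it, down, up or sideways, is forcing.
- pointer_mark (a point): Top centre of a small yellow pointer tab (30 across the channel x 10 x 4 mm) fixed on the bed plate beside the channel, 46 mm from the slot's centreline on the bed's +x side. The nut belongs in the slot abreast of it: same place along the bed's y, within 12 mm.
- cradle: Fixed blue cradle 66 (x) x 42 (y) x 24 high; origin centre of its underside, on the baseboard. Its pocket, 50 x 26, floor 4 above the origin, is open at the top; the nut stands in it on its foot, length along the cradle's x, the nut's origin 16 above the cradle's.
- tube_a: Loose standing sample tube, blue with brass foot, 25 diameter, 65 high; origin centre of underside. Leave alone.
- tube_b: Loose standing sample tube, red with brass foot, 25 diameter, 65 high; origin centre of underside. Leave alone.
- loupe: Loose standing loupe, clear skirt and black barrel, 38 diameter, 32 high; origin centre of underside. Leave alone.
Mind the look-alikes: they are no part of the job. There is more than one size of the nut; the job needs the middle-sized.

How it is judged:
On the way:
1. the nut is pressed down in the slot, lengthwise, its foot pushed in by more than 2 mm (x of nut in the frame of bed between -0.005 and 0.005 m and y of nut in the frame of bed between -0.1 and 0.1 m and angle between the x axis of nut and the y axis of bed, either way round below 0.25 rad and distance between nut and foot_pad below 0.01 m and angle between nut's own z axis and vertical below 0.15 rad), for 0.1 s.
At the end, for the whole second after the job is handed in: Nut released, at rest, upright within 0.08 rad, on the slot's centreline within 4 mm, lengthwise across it within 0.15 rad, abreast of the pointer within 18 mm, origin 16-58 mm above the bed's, foot 6.5-9.5 mm from the nut's origin (home under the lips); tubes and loupe within 20 mm of their starts (x of nut in the frame of bed between -0.004 and 0.004 m and z of nut in the frame of bed between 0.016 and 0.058 m and y of pointer_mark in the frame of nut between -0.018 and 0.018 m and angle between the x axis of nut and the x axis of bed, either way round below 0.15 rad and distance between nut and foot_pad between 0.0065 and 0.0095 m and angle between nut's own z axis and vertical below 0.08 rad and linear speed of nut below 0.01 m/s and angular speed of nut below 0.1 rad/s and distance of each of tube_a, tube_b, loupe from where it was at the start of the episode below 0.02 m); the robot touches nothing.
It fails at once if the nut is forced: more than 30 N between the nut and the channel or its bed (contact force between nut and bed above 30 N).
It fails at once if a tube or the loupe is shifted by more than 20 mm or knocked over (distance of any of tube_a, tube_b, loupe from where it was at the start of the episode above 0.02 m or angle between any of tube_a, tube_b, loupe's own z axis and vertical above 0.4 rad).
It also fails if it takes over 66 s, if anything falls off the work surface, if the arm or the gripper's body presses on something with over 40 N, if the wrist force passes 120 N, or if a joint passes its speed limit or range.

## Robot

A 6-joint arm with a two-finger parallel gripper is mounted at the origin on the work surface. World frame = base frame: x ahead of the robot, y to its left, z up, the work surface at z = 0. Lengths are in m, angles in rad, forces in N, time in s.
With the tool pointing down it reaches from about 0.25 to 0.725 m from the base axis. Payload 4 kg.
Tool frame: the origin (TCP) lies on the centre line of the jaws, within the pads' length; the fingertips stand tip_reach ahead of it and the grasp point (between the pads) lies 5 mm behind it (tip_reach is the distance from the TCP to the fingertips, in m); z points along the fingers, y is the direction in which the jaws open and shut (so a half turn about z gives the same grasp; the last joint's range is limited). The gripper opens to 85 mm and grips with 20 to 120 N. Pads are 22 mm wide; open, the fingers measure 114 mm over their backs; the gripper's body (76 mm by 85 mm) begins 54 mm behind the grasp point. The pads swing forward as they close: fully open they stand 13 mm farther back than shut.
Start: joints at [1.169, 0.241, 0.005, 1.335, 0, 1.571], TCP at [0.196, 0.46, 0.245] pointing down, gripper open.
Joint ranges: [-2.72, 2.72], [-1.05, 1.87], [-1.09, 1.28], [-1.99, 2.15], [-1.42, 1.44], [-3.14, 3.14]. Speed limits (rad/s): [2.79, 2.79, 3.14, 3.14, 3.14, 3.14].

## Interface

Orientations are given as a unit quaternion [x, y, z, w].
In Python, from workcell import * gives the robot as it stands.
- The arm moves only by the tool arm_command, never from a script. Its arguments are lists of equal length, an entry for each row: "translation": the shift along the tool's x, y, z in cm, a list of three; "turn": the turn about the tool's z in rad; "hand": the closure, from 0 (fully open) to 1 (shut). In form: {"translation": [[x, y, z], ...], "turn": [turn, ...], "hand": [hand, ...]}. A call has 1 to 5 rows; each row is the pose to reach, as a shift and turn from the pose commanded when the call began, along the tool's axes at that moment; what a row does not reach only later rows make up. A row lasts 1/12 s, in which the tool goes at most 41.7 mm and 7.16 degrees, less where a joint would pass 70% of its speed; a pose out of reach is approached as far as the arm can. A call with a gripper value outside its range is refused whole. The fingers move at their own pace and stop on an object; the grip force is fixed at half the most. Time passes only in rows, so rows that repeat a pose let the fingers close. It gives the time, the measured TCP pose, the force and the opening at its end, in the units of the state.
- get_obs(): the state, without advancing time (a new reading comes with each control period).
- camera(name): name is "scene" or "side" or "wrist"; returns (picture, depth): 384x512x3 uint8, red, green, blue; 384x512 float32, m along the optical axis (not along the pixel's ray), 0 where there is no reading.
- camera_info(name): a dict with "mtx" (3x3 intrinsics, pixels), "world_to_cam" (4x4, takes a point from world to camera coordinates). Camera axes: x right, y down, z forward; pixel columns grow to the right and rows downward; lengths in m; the calibration is good to about 2 mm. A picture is of the moment at which its call begins: read the wrist's pose just before it. camera_info takes no time and is no camera call; for the wrist camera it gives the pose at the moment of the call.
- job_done(): hands the job in, once; it reports no verdict.
Trained networks look in the newest picture that a camera, given by its name, has taken for a name from the list of things; names that differ only in an ending like _2 or _b are one class to them, and where a whole thing is asked for, a point or a joint stands for the part that bears it (a point fixed in the world has none). Each returns a list of dicts, best first, with "conf" (0 to 1); they miss things now and then, are a little off and sometimes report something else, mostly with a low value. They report only what shows in the picture. A call takes as long as a camera call. They do not tell look-alikes from the thing itself.
- search_frame(camera, name): "location" ([row, column] in pixels, amid what is visible of it).
- spot_point(camera, name): "location" ([row, column] in pixels: a listed point, or the origin of a listed thing).
The state is a dict: "clock": time; "joint_pos": joint angles; "joint_vel": joint speeds; "tau": joint torques, N m; "eef_pos": TCP position; "tool_rot": TCP orientation; "ft_force": force on the tool from outside, world axes, zero at the start; "ft_torque": the same for the moment, N m; "grip_width": finger opening in m.
Only numpy, scipy, OpenCV 4.12 (cv2) and the standard library are available. Lean on these libraries where they do the work, as an engineer would, in place of code of your own. Each camera call takes 0.05 s, during which the arm holds its last target. There are 200 camera calls.

## Working session

There is one attempt and no reset: what is moved stays moved. The work goes in short steps, Python scripts to look and compute and a tool call to move; the robot and the scene stay as the last step left them, time stands still between calls to the robot, and variables do not carry over. Pictures are saved under pics/ and viewed, about 8 in all and at most 12, crops included, and the job is handed in when it is done.

Besides the shell and the picture viewer there is one more tool, called after "Emit:" as name([rows], argument=value, ...), one row to a line, values as JSON. arm_command: Moves the arm, as the interface text tells. Its arguments: {"type":"object","properties":{"translation":{"type":"array","items":{"type":"array","items":{"type":"number"}}},"turn":{"type":"array","items":{"type":"number"}},"hand":{"type":"array","items":{"type":"number"}}},"required":["translation","turn","hand"]}

```bash
mkdir -p pics; cat > h.py <<'E'
from workcell import *
import numpy as np, cv2
from scipy.spatial.transform import Rotation as R
def grab(n):
    im,d=camera(n); return im,d,camera_info(n)
def cloud(d,ci):
    K=np.array(ci["mtx"]);T=np.linalg.inv(np.array(ci["world_to_cam"]))
    v,u=np.mgrid[:d.shape[0],:d.shape[1]]
    P=np.stack([(u-K[0,2])/K[0,0]*d,(v-K[1,2])/K[1,1]*d,d],-1)
    return P@T[:3,:3].T+T[:3,3]
def save(n,im,crop=None,s=1):
    if crop: r0,r1,c0,c1=crop; im=im[r0:r1,c0:c1]
    im=cv2.resize(im,None,fx=s,fy=s,interpolation=cv2.INTER_CUBIC)
    cv2.imwrite("pics/"+n+".png",im[...,::-1])
E
python3 - <<'E'
from h import *
o=get_obs(); print(o)
ims=[]
for n in ["scene","side"]:
    im,d,ci=grab(n); P=cloud(d,ci); np.savez(n,im=im,P=P,d=d); ims.append(im)
    for t in ["nut","nut_handle","cradle","bed","slot_mid","pointer_mark","tube_a","tube_b","loupe"]:
        for f in (search_frame,spot_point):
            print(n,t,f.__name__[:6],[(np.round(x["location"]).astype(int).tolist(),round(x["conf"],2),P[tuple(np.round(x["location"]).astype(int))].round(3).tolist()) for x in f(n,t)[:4]])
save("a",np.vstack(ims),s=0.78)
E
```

```text
{'clock': 0.0, 'joint_pos': array([1.16897485e+00, 2.41409007e-01, 3.71229195e-03, 1.33520830e+00,
       1.91466769e-05, 1.57084466e+00]), 'joint_vel': array([ 0.00295541, -0.00089699,  0.00070193, -0.00035391,  0.00081767,
       -0.00068822]), 'tau': array([-8.66592254e-04, -3.72321117e+01,  2.52405810e+01,  1.69509777e-02,
       -1.88531062e-04,  8.91668179e-06]), 'eef_pos': array([0.19530321, 0.45961391, 0.24441037]), 'tool_rot': array([ 1.99585412e-01,  9.79879866e-01, -1.03122853e-03, -2.19762176e-04]), 'ft_force': array([-0.0762958 , -0.15653483,  0.49160875]), 'ft_torque': array([ 0.01641471, -0.03562352,  0.00282683]), 'grip_width': 0.08559524311949863}
scene nut call [([254, 141], 0.74, [0.646, -0.089, 0.073]), ([210, 344], 0.67, [0.489, 0.28, 0.091]), ([145, 348], 0.57, [0.287, 0.286, 0.064]), ([161, 382], 0.53, [0.294, 0.373, 0.034])]
scene nut call [([151, 345], 0.91, [0.284, 0.284, 0.04]), ([216, 340], 0.76, [0.478, 0.279, 0.051]), ([216, 196], 0.35, [0.538, -0.014, 0.059])]
scene nut_handle call [([148, 352], 0.78, [0.291, 0.296, 0.06]), ([166, 381], 0.67, [0.296, 0.
[... 2315 characters left out ...]
 [0.546, 0.004, 0.056])]
side pointer_mark call []
side pointer_mark call [([152, 254], 0.65, [0.472, 0.276, 0.052]), ([218, 301], 0.5, [0.587, 0.035, 0.033])]
side tube_a call [([252, 329], 0.75, [0.634, -0.105, 0.079]), ([211, 330], 0.54, [0.663, 0.033, 0.061])]
side tube_a call [([260, 324], 0.76, [0.627, -0.104, 0.041]), ([218, 329], 0.43, [0.664, 0.032, 0.031])]
side tube_b call [([252, 329], 0.75, [0.634, -0.105, 0.079]), ([211, 330], 0.54, [0.663, 0.033, 0.061])]
side tube_b call [([260, 324], 0.76, [0.627, -0.104, 0.041]), ([218, 329], 0.43, [0.664, 0.032, 0.031])]
side loupe call [([254, 237], 0.69, [0.407, -0.081, 0.053])]
side loupe call [([257, 235], 0.49, [0.402, -0.08, 0.037])]
```

View pics/a.png

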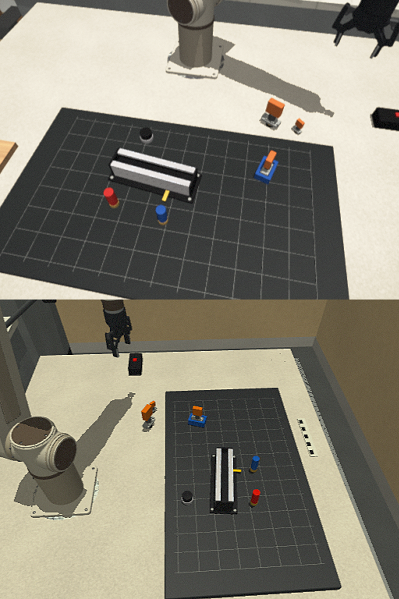

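The picture shows three orange-handled nuts: a large one on the table (scene r148 c352), a small one (r161 c381), and the one standing in the blue cradle (r212 c343). The last fits "middle-sized, in its blue cradle". I'll confirm it in a crop while measuring.

```bash
cat > m.py <<'E'
from h import *
out=[]
for n in ["scene","side"]:
    z=np.load(n+".npz");im=z["im"];P=z["P"];hsv=cv2.cvtColor(im,cv2.COLOR_RGB2HSV);H,S,V=[hsv[...,i].astype(int) for i in range(3)]
    x,y,Z=P[...,0],P[...,1],P[...,2]
    def rect(m,l):
        p=P[m]; 
        if len(p)<5: print(n,l,len(p));return
        c,s,a=cv2.minAreaRect((p[:,:2]*1000).astype(np.float32)); print(n,l,len(p),"c",np.round(c,1),"size",np.round(s,1),"ang",round(a,1),"mean",(p.mean(0)*1000).round(1),"z5/95",(np.percentile(p[:,2],[5,50,95])*1000).round(1))
    near=(abs(x-.49)<.06)&(abs(y-.275)<.06)
    org=(H<18)&(S>150)&(V>80)
    rect(org&near&(Z>.06),"handle"); m=org&near; zt=np.percentile(Z[m],97); rect(m&(Z>zt-.004),"handletop")
    rect(org&(abs(x-.285)<.05)&(abs(y-.29)<.05),"big")
    blue=(H>100)&(H<125)&(S>130)
    rect(blue&near&(Z>.038)&(Z<.05),"cradletop")
    ch=(abs(x-.545)<.13)&(abs(y+.01)<.17)&(S<60)&(V>90)&(Z>.035)&(Z<.1)
    zt=np.percentile(Z[ch],90); print("top",np.percentile(Z[ch],[10,25,50,75,90,95]).round(4))
    rect(ch&(abs(Z-np.median(Z[ch]))<.006),"channel top")
    yel=(H>18)&(H<35)&(S>130)&(V>100)&(abs(x-.59)<.06)&(abs(y-.03)<.06)
    rect(yel,"pointer")
    rect(blue&(abs(x-.665)<.04)&(abs(y-.035)<.04),"tube blue")
    rect(((H<8)|(H>172))&(S>130)&(abs(x-.64)<.05)&(abs(y+.09)<.05),"tube red")
z=np.load("scene.npz")["im"];w=np.load("side.npz")["im"]
a=cv2.resize(z[120:260,300:400],None,fx=4,fy=4,interpolation=2);b=cv2.resize(w[190:290,220:340],(400,334),interpolation=2)
c=np.zeros((560,800,3),np.uint8);c[:,:400]=a;c[:334,400:]=b;save("b",c)
E
python3 m.py
```

```text
scene handle 189 c [471.4 283.4] size [15.9 37.5] ang 71.1 mean [476.6 281.8  93.6] z5/95 [ 71.7  98.6 101. ]
scene handletop 114 c [470.4 283.4] size [15.  35.6] ang 71.3 mean [471.4 283.3  99.6] z5/95 [ 97.9  99.8 101.3]
scene big 368 c [277.3 292.2] size [46.2 23.8] ang 63.9 mean [283.4 290.9  85.4] z5/95 [ 61.3  88.4 100.3]
scene cradletop 293 c [470.8 283.5] size [41.9 68.2] ang 71.8 mean [477.6 281.5  43.3] z5/95 [40.2 43.5 45.7]
top [0.0464 0.0591 0.0773 0.0788 0.0796 0.08  ]
scene channel top 1658 c [544.2 -11.5] size [214.7  58.6] ang 83.1 mean [546.9  -9.4  78.1] z5/95 [74.2 78.5 80.4]
scene pointer 83 c [593.9  29.9] size [13.1 33.7] ang 82.0 mean [594.1  31.5  30.7] z5/95 [27.1 31.3 33.3]
scene tube blue 240 c [650.6  28.4] size [50.5 22.9] ang 55.8 mean [660.8  41.6  73.7] z5/95 [44.2 82.7 86.2]
scene tube red 280 c [ 620.3 -107.8] size [66.8 26.1] ang 44.5 mean [637.3 -92.8  67.9] z5/95 [21.7 75.1 86.1]
side handle 136 c [468.6 283.8] size [19.2 35.5] ang 66.8 mean [468.  280.5  88.4] z5/95 [ 69.3  90.2 102. ]
side handletop 39 c [469.9 284.5] size [16.5 33.7] ang 66.0 mean [469.5 284.6 100.6] z5/95 [ 98.8 100.6 103. ]
side big 209 c [274.8 292.2] size [48.6 22.6] ang 58.8 mean [275.2 285.2  85.8] z5/95 [ 60.9  90.1 101.9]
side cradletop 124 c [469.6 285.5] size [48.4 67.5] ang 70.2 mean [470.4 278.1  43.5] z5/95 [38.8 43.6 47.5]
top [0.0754 0.0772 0.0786 0.0799 0.081  0.0816]
side channel top 814 c [542.6  -8.3] size [216.2  56. ] ang 83.7 mean [542.4 -15.3  78.8] z5/95 [76.  78.8 81.7]
side pointer 37 c [614.7  34.4] size [68.9 14.3] ang 0.8 mean [595.   32.8  31.3] z5/95 [26.8 31.8 34.3]
side tube blue 137 c [655.2  39.6] size [22.8 24.9] ang 22.6 mean [653.2  36.1  68.2] z5/95 [37.3 73.4 86.7]
side tube red 159 c [641.2 -74.5] size [65.9 23. ] ang 69.8 mean [632.7 -96.5  67.9] z5/95 [36.3 74.6 86.2]
```

View pics/b.png

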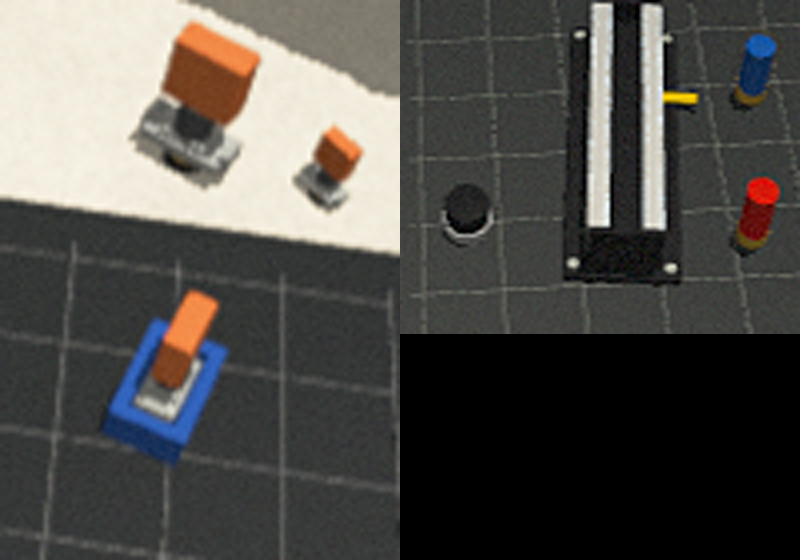

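The crop confirms it: the cradle nut's handle measures 36 × 16 mm and its top is at z = 100 mm, both as specified. The big one is 46 × 24 and the small one is clearly smaller. Next I'll work out the moves.

```bash
cat >> h.py <<'E'
def mv(p=None,jaw=None,o=None):
    """tool-frame shift (cm) and turn to reach world p (m) with jaw axis (tool y) at angle jaw (deg, mod 180)"""
    o=o or get_obs(); Q=R.from_quat(o["tool_rot"]).as_matrix(); a=np.degrees(np.arctan2(Q[1,1],Q[0,1]))
    print("t",round(o["clock"],2),"tcp",o["eef_pos"].round(4),"jaw",round(a,2),"z",Q[:,2].round(4),"q",o["joint_pos"].round(3),"F",o["ft_force"].round(1),"w",round(o["grip_width"],4))
    if p is not None: print("  shift cm",(Q.T@(np.array(p)-o["eef_pos"])*100).round(2))
    if jaw is not None: d=(a-jaw+90)%180-90; print("  turn",round(np.radians(d),4),"deg",round(d,1))
E
python3 - <<'E'
import workcell
from h import *
print([k for k in dir(workcell) if not k.startswith('__')]); print(getattr(workcell,'tip_reach',None))
ci=camera_info("wrist");T=np.linalg.inv(np.array(ci["world_to_cam"])); o=get_obs()
Q=R.from_quat(o["tool_rot"]).as_matrix()
print("cam in tool",(Q.T@(T[:3,3]-o["eef_pos"])).round(4),(Q.T@T[:3,:3]).round(3),np.array(ci["mtx"]).round(1).tolist())
mv([.50,.03,.25],71.3); mv([.4705,.2835,.18],71.3)
E
```

```text
['Unreachable', 'camera', 'camera_info', 'get_obs', 'job_done', 'search_frame', 'spot_point', 'tip_reach']
0.014
cam in tool [ 0.0796 -0.0008 -0.1294] [[ 0.    -0.951 -0.31 ]
 [ 1.     0.    -0.001]
 [ 0.001 -0.31   0.951]] [[283.3, 0.0, 259.1], [0.0, 283.3, 194.4], [0.0, 0.0, 1.0]]
t 1.9 tcp [0.1955 0.4602 0.2453] jaw 66.98 z [-0.e+00  1.e-04 -1.e+00] q [1.169 0.241 0.005 1.335 0.    1.571] F [-0.7 -0.6 -0.7] w 0.0855
  shift cm [-44.85 -27.69  -0.47]
  turn -0.0755 deg -4.3
t 1.9 tcp [0.1955 0.4602 0.2453] jaw 66.98 z [-0.e+00  1.e-04 -1.e+00] q [1.169 0.241 0.005 1.335 0.    1.571] F [-0.7 -0.6 -0.7] w 0.0855
  shift cm [-32.22  -5.51   6.53]
  turn -0.0755 deg -4.3
```

Emit:
arm_command([
  [-4,-2.5,0],
  [-8,-5,0],
  [-12,-7.5,0],
  [-15,-10,0],
  [-18,-12,0],
], turn=[-0.04,-0.07,-0.075,-0.075,-0.075], hand=[0,0,0,0,0])

```text
clock: 2.32
eef_pos: [0.3103, 0.2846, 0.2454]
tool_rot: [0.162, 0.987, 0.0, 0.0]
ft_force: [1.2, -0.3, -0.9]
grip_width: 0.0855
```

```bash
python3 -c "
from h import *
mv([.47,.03,.25],71.3)"
```

```text
t 2.32 tcp [0.3103 0.2846 0.2454] jaw 71.34 z [ 3.e-04  1.e-04 -1.e+00] q [ 0.742  0.084 -0.184  1.302 -0.     1.068] F [ 1.2 -0.3 -0.9] w 0.0855
  shift cm [-23.28 -19.01  -0.46]
  turn 0.0006 deg 0.0
```

Emit:
arm_command([
  [-3.2,-2.6,0],
  [-6.4,-5.2,0],
  [-9.6,-7.8,0],
  [-12.8,-10.4,0],
  [-16,-13,0],
], turn=[0,0,0,0,0], hand=[0,0,0,0,0])

```text
clock: 2.73
eef_pos: [0.4204, 0.1099, 0.2457]
tool_rot: [0.163, 0.987, 0.0, 0.0]
ft_force: [0.7, 0.9, -0.4]
grip_width: 0.0857
```

Emit:
arm_command([
  [-3,-2,0],
  [-5,-4,0],
  [-7,-6,0],
  [-7,-6,0],
  [-7,-6,0],
], turn=[0,0,0,0,0], hand=[0,0,0,0,0])

```text
clock: 3.15
eef_pos: [0.4671, 0.0312, 0.2451]
tool_rot: [0.164, 0.986, 0.0, -0.0]
ft_force: [-0.9, 0.4, -0.0]
grip_width: 0.0857
```

```bash
cat > w.py <<'E'
from h import *
import sys
mv([.4705,.2835,.18],71.3)
im,d,ci=grab("wrist");P=cloud(d,ci);np.savez("wrist",im=im,P=P,d=d)
hsv=cv2.cvtColor(im,cv2.COLOR_RGB2HSV);H,S,V=[hsv[...,i].astype(int) for i in range(3)]
x,y,Z=P[...,0],P[...,1],P[...,2]
ch=(abs(x-.545)<.06)&(abs(y+.01)<.13)&(S<60)&(V>90)&(Z>.07)&(Z<.088)
print(ch.sum(),"top",np.percentile(Z[ch],[5,25,50,75,95]).round(4))
b=np.radians(-6.6);ex=np.array([np.cos(b),np.sin(b)]);ey=np.array([-ex[1],ex[0]])
T=np.array([.5486,.0368]); u=(P[...,:2]-T)@ex; v=(P[...,:2]-T)@ey
for lo in np.arange(-.10,.05,.02):
    m=ch&(v>lo)&(v<lo+.02)
    if m.sum()>50:
        L=u[m]; l=L[L<0]; r=L[L>0]; print("v",round(lo+.01,3),m.sum(),"left lip",np.percentile(l,[1,99]).round(4),"right",np.percentile(r,[1,99]).round(4) if len(r)>20 else None)
yel=(H>18)&(H<35)&(S>130)&(V>100)&(abs(x-.59)<.05)&(abs(y-.03)<.05)
if yel.sum(): print("pointer uv",yel.sum(),u[yel].mean().round(4),np.percentile(v[yel],[2,50,98]).round(4),Z[yel].mean().round(4))
save(sys.argv[1],im)
E
python3 w.py c
```

```text
t 3.15 tcp [0.4671 0.0312 0.2451] jaw 71.09 z [-4.e-04  2.e-04 -1.e+00] q [ 0.067  0.178 -0.075  1.318  0.     0.397] F [-0.9  0.4 -0. ] w 0.0857
  shift cm [ 7.85 23.97  6.52]
  turn -0.0037 deg -0.2
4886 top [0.0734 0.0789 0.0796 0.0801 0.0808]
v -0.09 480 left lip [-0.0295 -0.0143] right [0.0114 0.0267]
v -0.07 479 left lip [-0.0295 -0.0145] right [0.0113 0.0268]
v -0.05 494 left lip [-0.0296 -0.0139] right [0.0113 0.0268]
v -0.03 497 left lip [-0.0296 -0.0141] right [0.0112 0.0265]
v -0.01 499 left lip [-0.0297 -0.0142] right [0.011  0.0263]
v 0.01 504 left lip [-0.0297 -0.0144] right [0.0109 0.0266]
v 0.03 510 left lip [-0.0299 -0.0147] right [0.0111 0.0266]
v 0.05 492 left lip [-0.0299 -0.0144] right [0.0111 0.0263]
pointer uv 16 0.0588 [-0.0045  0.0008  0.0056] 0.0313
```

View pics/c.png

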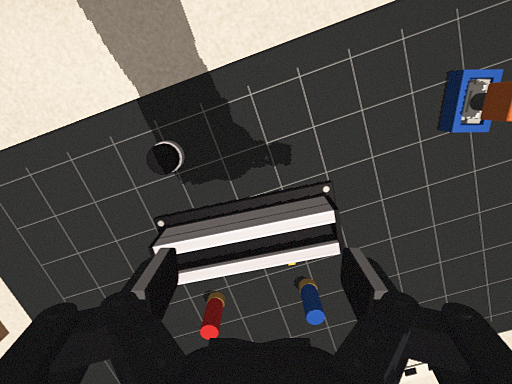

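Emit:
arm_command([
  [1.3,4,1],
  [2.6,8,2],
  [3.9,12,3],
  [5.2,16,4],
  [6.5,20,5],
], turn=[0,0,0,0,0], hand=[0,0,0,0,0])

```text
clock: 3.62
eef_pos: [0.468, 0.2381, 0.197]
tool_rot: [0.162, 0.987, 0.0, 0.0]
ft_force: [0.5, -0.1, 0.3]
grip_width: 0.0854
```

```bash
python3 -c "
from h import *
mv([.4705,.2835,.16],71.4)
im,d,ci=grab('wrist');P=cloud(d,ci);hsv=cv2.cvtColor(im,cv2.COLOR_RGB2HSV);H,S,V=[hsv[...,i].astype(int) for i in range(3)]
x,y,Z=P[...,0],P[...,1],P[...,2];near=(abs(x-.47)<.06)&(abs(y-.283)<.06)
for l,m in (('handletop',near&(H<18)&(S>150)&(Z>.096)),('cradle',near&(H>100)&(H<125)&(S>130)&(Z>.039)&(Z<.05))):
    p=P[m];print(l,len(p)); print(cv2.minAreaRect((p[:,:2]*1000).astype(np.float32)),np.percentile(p[:,2],[5,50,95]))
"
```

```text
t 3.62 tcp [0.468  0.2381 0.197 ] jaw 71.39 z [ 4.e-04  4.e-04 -1.e+00] q [ 0.471  0.315 -0.022  1.233  0.     0.795] F [ 0.5 -0.1  0.3] w 0.0854
  shift cm [1.21 4.38 3.71]
  turn -0.0002 deg -0.0
handletop 729
((461.877685546875, 265.2961120605469), (91.74369049072266, 43.35952377319336), 70.24373626708984) [0.09741376 0.09880952 0.21212487]
cradle 864
((467.09716796875, 291.61175537109375), (42.047874450683594, 65.45355987548828), 72.044921875) [0.04121194 0.04283898 0.04400408]
```

Emit:
arm_command([
  [1.2,4.4,2],
  [1.2,4.4,3.5],
  [1.2,4.4,3.5],
  [1.2,4.4,3.5],
  [1.2,4.4,3.5],
], turn=[0,0,0,0,0], hand=[0,0,0,0,0])

```text
clock: 4.08
eef_pos: [0.4715, 0.2806, 0.1628]
tool_rot: [0.162, 0.987, -0.0, 0.0]
ft_force: [0.3, 0.2, 0.2]
grip_width: 0.0854
```

```bash
sed -i 's/im,d=camera(n); return im,d,camera_info(n)/ci=camera_info(n); im,d=camera(n); return im,d,ci/' h.py; python3 -c "
from h import *
mv([.4705,.2835,.16],71.4)
im,d,ci=grab('wrist');P=cloud(d,ci);hsv=cv2.cvtColor(im,cv2.COLOR_RGB2HSV);H,S,V=[hsv[...,i].astype(int) for i in range(3)]
x,y,Z=P[...,0],P[...,1],P[...,2];near=(abs(x-.47)<.06)&(abs(y-.283)<.06)
for l,m in (('handletop',near&(H<18)&(S>150)&(Z>.096)&(Z<.105)),('cradle',near&(H>100)&(H<125)&(S>130)&(Z>.039)&(Z<.05))):
    p=P[m];print(l,len(p)); print(cv2.minAreaRect((p[:,:2]*1000).astype(np.float32)),np.percentile(p[:,2],[5,50,95]))
mv([.4705,.2835,.086],71.4)
save('d',im)
"
```

```text
t 4.08 tcp [0.4715 0.2806 0.1628] jaw 71.32 z [ 0.e+00 -3.e-04 -1.e+00] q [ 0.537  0.384 -0.014  1.173 -0.     0.863] F [0.3 0.2 0.2] w 0.0854
  shift cm [0.19 0.24 0.28]
  turn -0.0014 deg -0.1
handletop 978
((468.2795104980469, 283.50946044921875), (15.694356918334961, 35.70602798461914), 70.8089599609375) [0.09928332 0.10075919 0.10190773]
cradle 1606
((469.11993408203125, 283.6766052246094), (42.01123046875, 66.81068420410156), 71.8214111328125) [0.04327535 0.04482294 0.04593584]
t 4.13 tcp [0.4721 0.2803 0.1633] jaw 71.26 z [ 1.1e-03  4.0e-04 -1.0e+00] q [ 0.536  0.383 -0.014  1.173 -0.     0.863] F [ 0.  -0.9 -0.2] w 0.0853
  shift cm [0.26 0.24 7.73]
  turn -0.0024 deg -0.1
```

View pics/d.png

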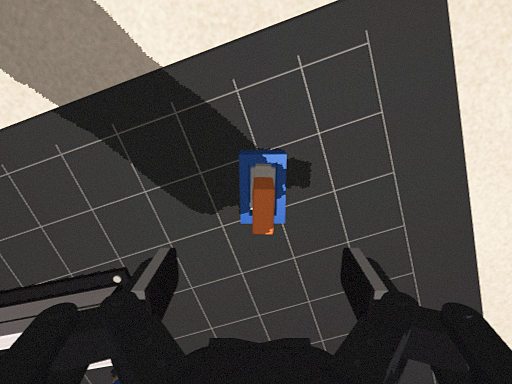

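Emit:
arm_command([
  [0.35,0.22,1.5],
  [0.35,0.22,3.5],
  [0.35,0.22,5.5],
  [0.35,0.22,7],
  [0.35,0.22,7.7],
], turn=[0,0,0,0,0], hand=[0,0,0,0,0])

```text
clock: 4.55
eef_pos: [0.4691, 0.2824, 0.0845]
tool_rot: [0.164, 0.987, -0.0, -0.0]
ft_force: [-0.4, -0.7, 0.0]
grip_width: 0.085
```

Emit:
arm_command([
  [0,0,0],
  [0,0,0],
  [0,0,0],
  [0,0,0],
  [0,0,0],
], turn=[0,0,0,0,0], hand=[0.3,0.6,0.9,1,1])

```text
clock: 4.97
eef_pos: [0.4702, 0.2842, 0.0863]
tool_rot: [0.163, 0.987, 0.001, 0.001]
ft_force: [0.6, 0.2, 0.4]
grip_width: 0.0259
```

Emit:
arm_command([
  [0,0,0],
  [0,0,0],
  [0,0,0],
  [0,0,0],
  [0,0,0],
], turn=[0,0,0,0,0], hand=[1,1,1,1,1])

```text
clock: 5.38
eef_pos: [0.4699, 0.2841, 0.0855]
tool_rot: [0.163, 0.987, 0.0, 0.001]
ft_force: [1.0, -0.5, 2.2]
grip_width: 0.0152
```

```bash
python3 -c "
from h import *
mv([.4695,.2835,.17])"
```

```text
t 5.38 tcp [0.4699 0.2841 0.0855] jaw 71.28 z [ 1.1e-03  6.0e-04 -1.0e+00] q [ 0.544  0.455 -0.124  0.991 -0.     0.871] F [ 1.  -0.5  2.2] w 0.0152
  shift cm [ 0.01 -0.07 -8.45]
```

Emit:
arm_command([
  [0,0,-1],
  [0,0,-3],
  [0,0,-5.5],
  [0,0,-7.5],
  [0,0,-9],
], turn=[0,0,0,0,0], hand=[1,1,1,1,1])

```text
clock: 5.8
eef_pos: [0.4694, 0.2839, 0.177]
tool_rot: [0.163, 0.987, 0.0, 0.0]
ft_force: [-0.0, -0.0, -2.2]
grip_width: 0.0146
```

```bash
python3 -c "
from h import *
mv([.5471,.0375,.176],-6.4)"
```

```text
t 5.8 tcp [0.4694 0.2839 0.177 ] jaw 71.28 z [ 3.e-04  4.e-04 -1.e+00] q [0.544 0.373 0.009 1.206 0.    0.871] F [-0.  -0.  -2.2] w 0.0146
  shift cm [-15.27 -20.85   0.09]
  turn 1.3558 deg 77.7
```

Emit:
arm_command([
  [-1.5,-2,0],
  [-3,-4,0],
  [-4.5,-6,0],
  [-6,-8,0],
  [-7.5,-10,0],
], turn=[0.12,0.24,0.36,0.48,0.6], hand=[1,1,1,1,1])

```text
clock: 6.22
eef_pos: [0.5078, 0.1639, 0.1751]
tool_rot: [0.449, 0.893, -0.001, -0.001]
ft_force: [1.1, -0.1, -1.9]
grip_width: 0.0148
```

```bash
python3 -c "
from h import *
mv([.5471,.0375,.176],-6.4)"
```

```text
t 6.22 tcp [0.5078 0.1639 0.1751] jaw 36.59 z [-1.6e-03 -4.0e-04 -1.0e+00] q [ 0.312  0.348 -0.034  1.19   0.     1.244] F [ 1.1 -0.1 -1.9] w 0.0148
  shift cm [-12.49  -4.38  -0.09]
  turn 0.7503 deg 43.0
```

Emit:
arm_command([
  [-2,-0.7,0],
  [-4,-1.4,0],
  [-6,-2.1,0],
  [-8,-2.8,0],
  [-10,-3.5,0],
], turn=[0.12,0.24,0.36,0.48,0.6], hand=[1,1,1,1,1])

```text
clock: 6.63
eef_pos: [0.5399, 0.063, 0.175]
tool_rot: [0.694, 0.72, -0.001, -0.001]
ft_force: [-0.3, 0.2, -1.6]
grip_width: 0.015
```

Emit:
arm_command([
  [0,0,0],
  [0,0,0],
  [0,0,0],
  [0,0,0],
], turn=[0.1,0.1,0.1,0.1], hand=[1,1,1,1])

```text
clock: 6.97
eef_pos: [0.5399, 0.0645, 0.175]
tool_rot: [0.726, 0.688, -0.0, -0.0]
ft_force: [-0.7, 0.2, -1.6]
grip_width: 0.0146
```

```bash
python3 -c "
from h import *
mv([.5471,.0375,.16],-6.4)"
```

```text
t 6.97 tcp [0.5399 0.0645 0.175 ] jaw -3.05 z [-1.e-03  2.e-04 -1.e+00] q [ 0.119  0.367 -0.007  1.198  0.     1.743] F [-0.7  0.2 -1.6] w 0.0146
  shift cm [-2.66  0.86  1.5 ]
  turn 0.0585 deg 3.4
```

Emit:
arm_command([
  [-1.5,0.4,0.7],
  [-2.65,0.85,1.5],
  [-2.65,0.85,1.9],
  [-2.65,0.85,1.9],
  [-2.65,0.85,1.9],
], turn=[0.06,0.06,0.06,0.06,0.06], hand=[1,1,1,1,1])

```text
clock: 7.38
eef_pos: [0.5469, 0.0375, 0.1555]
tool_rot: [0.746, 0.665, -0.001, -0.001]
ft_force: [-0.2, 0.1, -1.7]
grip_width: 0.0151
```

Emit:
arm_command([
  [0,0,0],
  [0,0,0],
], turn=[0,0], hand=[1,1])

```text
clock: 7.55
eef_pos: [0.5476, 0.0376, 0.1564]
tool_rot: [0.747, 0.665, 0.0, 0.0]
ft_force: [0.5, 0.2, -1.2]
grip_width: 0.015
```

```bash
cat > s.py <<'E'
from h import *
import sys
mv([.5471,.0375,.155],-6.4)
im,d,ci=grab("wrist");P=cloud(d,ci);np.savez("w2",im=im,P=P,d=d)
hsv=cv2.cvtColor(im,cv2.COLOR_RGB2HSV);H,S,V=[hsv[...,i].astype(int) for i in range(3)]
x,y,Z=P[...,0],P[...,1],P[...,2]
b=np.radians(-6.4);ex=np.array([np.cos(b),np.sin(b)]);ey=np.array([-ex[1],ex[0]])
T=np.array([.5471,.0375]); u=(P[...,:2]-T)@ex; v=(P[...,:2]-T)@ey
ch=(abs(u)<.04)&(abs(v)<.16)&(S<60)&(V>90)&(abs(Z-.0797)<.004)
print("top",np.median(Z[ch]).round(4))
for lo in np.arange(-.14,.06,.02):
    m=ch&(v>lo)&(v<lo+.02); l=u[m&(u<0)]; r=u[m&(u>0)]
    if min(len(l),len(r))>30: print("v",round(lo+.01,3),"L",np.percentile(l,[2,98]).round(4),"R",np.percentile(r,[2,98]).round(4))
org=(H<18)&(S>150)&(V>60)&(abs(u)<.03)&(abs(v)<.04)&(Z>.09)
print("handle",org.sum(),[np.percentile(q[org],[2,50,98]).round(4).tolist() for q in (u,v,Z)])
st=(abs(u)<.025)&(v>.0)&(v<.04)&(Z>.088)&(S<60)&(V>60)&(Z<.135)
print("steel",st.sum(),[np.percentile(q[st],[2,50,98]).round(4).tolist() for q in (u,v,Z)] if st.sum() else 0)
yel=(H>18)&(H<35)&(S>130)&(V>100)&(abs(u-.046)<.03)&(abs(v)<.03)
print("yel",yel.sum(),[np.percentile(q[yel],[2,50,98]).round(4).tolist() for q in (u,v,Z)] if yel.sum() else 0)
save(sys.argv[1],im)
E
python3 s.py e
```

```text
t 7.55 tcp [0.5476 0.0376 0.1564] jaw -6.58 z [ 5.e-04  2.e-04 -1.e+00] q [ 0.069  0.389 -0.024  1.157  0.     1.754] F [ 0.5  0.2 -1.2] w 0.015
  shift cm [-0.02 -0.04  0.14]
  turn -0.0031 deg -0.2
top 0.0798
v -0.13 L [-0.0195 -0.0121] R [0.0143 0.0199]
v -0.11 L [-0.0193 -0.0121] R [0.0141 0.0197]
v -0.03 L [-0.0267 -0.0136] R [0.0146 0.0284]
v -0.01 L [-0.0267 -0.0133] R [0.0143 0.0285]
v 0.01 L [-0.0267 -0.0127] R [0.014  0.0286]
v 0.03 L [-0.0267 -0.0123] R [0.0143 0.0288]
v 0.05 L [-0.0266 -0.012 ] R [0.0141 0.0287]
handle 2933 [[-0.0072, 0.0001, 0.0076], [-0.0157, 0.0089, 0.0185], [0.1413, 0.1708, 0.1723]]
steel 811 [[-0.0103, 0.0008, 0.0112], [0.004, 0.0159, 0.0233], [0.108, 0.1137, 0.1184]]
yel 278 [[0.0362, 0.0488, 0.0612], [-0.0055, -0.0006, 0.0034], [0.0313, 0.0329, 0.0342]]
```

View pics/e.png

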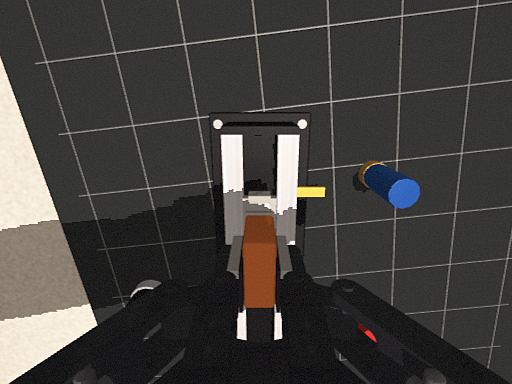

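Against the lips in the same picture, the nut hangs about 0.5 mm left of the slot centre and the pointer is abreast (r192). I'll shift +0.5 mm and lower it in steps, watching the force.

Emit:
arm_command([
  [0,0.05,0.5],
  [0,0.05,1],
  [0,0.05,1.5],
  [0,0.05,2],
  [0,0.05,2.3],
], turn=[0,0,0,0,0], hand=[1,1,1,1,1])

```text
clock: 8.02
eef_pos: [0.5473, 0.0371, 0.132]
tool_rot: [0.747, 0.665, -0.001, -0.0]
ft_force: [-0.1, -1.1, -1.6]
grip_width: 0.0154
```

Emit:
arm_command([
  [0,0,0.15],
  [0,0,0.3],
  [0,0,0.45],
  [0,0,0.6],
  [0,0,0.6],
], turn=[0,0,0,0,0], hand=[1,1,1,1,1])

```text
clock: 8.43
eef_pos: [0.5478, 0.0371, 0.1269]
tool_rot: [0.747, 0.665, -0.0, -0.0]
ft_force: [-0.5, -0.5, -1.9]
grip_width: 0.0149
```

```bash
python3 s.py f | cut -c1-200
```

```text
t 8.43 tcp [0.5478 0.0371 0.1269] jaw -6.65 z [-2.e-04  0.e+00 -1.e+00] q [ 0.068  0.415 -0.068  1.089  0.     1.754] F [-0.5 -0.5 -1.9] w 0.0149
  shift cm [ 0.03 -0.08 -2.81]
  turn -0.0043 deg -0.2
top 0.0798
v -0.09 L [-0.0164 -0.0122] R [0.0139 0.0172]
v -0.01 L [-0.0268 -0.0125] R [0.0141 0.0286]
v 0.01 L [-0.0266 -0.0027] R [0.0025 0.0284]
v 0.03 L [-0.0267 -0.0038] R [0.0041 0.0287]
v 0.05 L [-0.0265 -0.012 ] R [0.014  0.0286]
handle 2934 [[-0.0068, 0.0005, 0.008], [-0.0161, 0.0083, 0.018], [0.1116, 0.1413, 0.1428]]
steel 457 [[-0.0142, 0.0018, 0.0147], [0.006, 0.0099, 0.0225], [0.0881, 0.1236, 0.1346]]
yel 348 [[0.0372, 0.0493, 0.0613], [-0.0062, -0.0009, 0.0037], [0.0313, 0.0329, 0.0341]]
```

The base is in the slot with no contact force. I'll keep going down to meet the spring.

Emit:
arm_command([
  [0,0,0.2],
  [0,0,0.4],
  [0,0,0.6],
  [0,0,0.8],
  [0,0,0.8],
], turn=[0,0,0,0,0], hand=[1,1,1,1,1])

```text
clock: 8.9
eef_pos: [0.548, 0.0371, 0.1192]
tool_rot: [0.747, 0.665, 0.0, 0.0]
ft_force: [-1.9, -0.5, 2.1]
grip_width: 0.0148
```

Emit:
arm_command([
  [0,0,0.1],
  [0,0,0.2],
  [0,0,0.3],
  [0,0,0.3],
  [0,0,0.3],
], turn=[0,0,0,0,0], hand=[1,1,1,1,1])

```text
clock: 9.32
eef_pos: [0.548, 0.0371, 0.1165]
tool_rot: [0.747, 0.665, 0.0, 0.0]
ft_force: [-1.9, 0.3, 4.7]
grip_width: 0.015
```

Emit:
arm_command([
  [0,0,0.1],
  [0,0,0.2],
  [0,0,0.3],
  [0,0,0.3],
  [0,0,0.3],
], turn=[0,0,0,0,0], hand=[1,1,1,1,1])

```text
clock: 9.73
eef_pos: [0.548, 0.0371, 0.1137]
tool_rot: [0.747, 0.665, 0.0, 0.0]
ft_force: [-1.8, -0.2, 7.6]
grip_width: 0.0148
```

Emit:
arm_command([
  [0,0,0.1],
  [0,0,0.2],
  [0,0,0.3],
  [0,0,0.36],
  [0,0,0.36],
], turn=[0,0,0,0,0], hand=[1,1,1,1,1])

```text
clock: 10.15
eef_pos: [0.5481, 0.0371, 0.1106]
tool_rot: [0.747, 0.665, 0.0, 0.0]
ft_force: [-3.7, 0.2, 10.0]
grip_width: 0.0155
```

Emit:
arm_command([
  [0,0,0],
  [0,0,0],
], turn=[0,0], hand=[1,1])

```text
clock: 10.32
eef_pos: [0.548, 0.0371, 0.1107]
tool_rot: [0.747, 0.665, 0.0, 0.0]
ft_force: [-2.7, -0.9, 10.0]
grip_width: 0.0153
```

Emit:
arm_command([
  [0,-0.03,0.05],
  [0,-0.03,0.05],
  [0,-0.03,0.05],
  [0,-0.03,0.05],
  [0,-0.03,0.05],
], turn=[0,-0.05,-0.12,-0.2,-0.28], hand=[1,1,1,1,1])

```text
clock: 10.73
eef_pos: [0.549, 0.0372, 0.1107]
tool_rot: [0.645, 0.764, 0.001, 0.001]
ft_force: [-1.3, -0.2, 9.8]
grip_width: 0.0149
```

```bash
python3 -c "
from h import *
mv([.548,.0371,.1102],83.6); print(get_obs()['ft_torque'])"
```

```text
t 10.73 tcp [0.549  0.0372 0.1107] jaw 9.62 z [ 3.6e-03  2.0e-04 -1.0e+00] q [ 0.068  0.429 -0.091  1.047 -0.     1.471] F [-1.3 -0.2  9.8] w 0.0149
  shift cm [ 0.01 -0.1   0.05]
  turn -1.2913 deg -74.0
[-0.02397875  0.41722875 -0.05842827]
```

Emit:
arm_command([
  [0,0,0.04],
  [0,0,0.04],
  [0,0,0.04],
  [0,0,0.04],
  [0,0,0.04],
], turn=[-0.1,-0.2,-0.3,-0.4,-0.5], hand=[1,1,1,1,1])

```text
clock: 11.15
eef_pos: [0.5499, 0.0373, 0.1107]
tool_rot: [0.436, 0.9, 0.001, 0.002]
ft_force: [-1.0, -0.0, 10.7]
grip_width: 0.0149
```

```bash
python3 -c "
from h import *
mv([.548,.0371,.1102],83.6); print(get_obs()['ft_torque'])"
```

```text
t 11.15 tcp [0.5499 0.0373 0.1107] jaw 38.32 z [ 5.6e-03  5.0e-04 -1.0e+00] q [ 0.068  0.429 -0.091  1.045  0.     0.97 ] F [-1.  -0.  10.7] w 0.0149
  shift cm [ 0.1  -0.16  0.05]
  turn -0.7902 deg -45.3
[ 0.09872139  0.13670596 -0.03945845]
```

Emit:
arm_command([
  [0.02,-0.03,0],
  [0.04,-0.06,0],
  [0.06,-0.1,0],
  [0.06,-0.1,0],
  [0.06,-0.1,0],
], turn=[-0.1,-0.2,-0.3,-0.4,-0.5], hand=[1,1,1,1,1])

```text
clock: 11.57
eef_pos: [0.5495, 0.0374, 0.111]
tool_rot: [0.2, 0.98, 0.001, 0.003]
ft_force: [-0.4, 0.5, 9.6]
grip_width: 0.0151
```

Emit:
arm_command([
  [0,0,0],
  [0,0,0],
  [0,0,0],
  [0,0,0],
  [0,0,0],
], turn=[-0.08,-0.16,-0.24,-0.29,-0.29], hand=[1,1,1,1,1])

```text
clock: 11.98
eef_pos: [0.5493, 0.0374, 0.1109]
tool_rot: [0.057, 0.998, 0.001, 0.003]
ft_force: [-0.0, 0.8, 9.7]
grip_width: 0.0152
```

```bash
python3 s.py g; python3 -c "
from h import *
mv([.548,.0371,.1142],83.6); print(get_obs()['ft_torque'])"
```

```text
t 11.98 tcp [0.5493 0.0374 0.1109] jaw 83.42 z [ 6.8e-03  9.0e-04 -1.0e+00] q [ 0.068  0.427 -0.094  1.043  0.     0.183] F [-0.   0.8  9.7] w 0.0152
  shift cm [ 0.19 -0.01 -4.41]
  turn 1.5676 deg 89.8
top 0.0797
v -0.13 L [-0.0275 -0.013 ] R [0.0133 0.028 ]
v -0.11 L [-0.0275 -0.013 ] R [0.0133 0.0282]
v -0.09 L [-0.0275 -0.013 ] R [0.0133 0.0282]
v -0.07 L [-0.0275 -0.0129] R [0.0134 0.0283]
v -0.05 L [-0.0275 -0.0126] R [0.0133 0.0283]
v -0.03 L [-0.0274 -0.0128] R [0.0133 0.0285]
v 0.03 L [-0.0273 -0.0124] R [0.0134 0.0284]
v 0.05 L [-0.0273 -0.0123] R [0.0134 0.0287]
handle 2930 [[-0.0172, -0.0075, 0.017], [-0.008, -0.0007, 0.0068], [0.0957, 0.1252, 0.1267]]
steel 467 [[-0.0098, -0.009, -0.0045], [0.0083, 0.0111, 0.0205], [0.1025, 0.1218, 0.1347]]
yel 0 0
t 12.03 tcp [0.5493 0.0374 0.1109] jaw 83.34 z [ 0.0068  0.001  -1.    ] q [ 0.068  0.427 -0.094  1.043  0.     0.184] F [0.4 0.3 9.8] w 0.015
  shift cm [ 0.12 -0.04 -0.33]
  turn -0.0046 deg -0.3
[ 0.10990257 -0.08399983  0.02997595]
```

View pics/g.png

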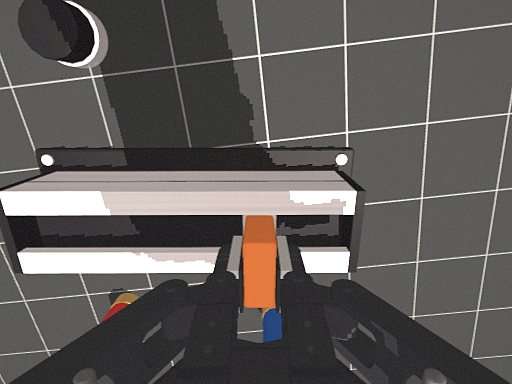

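Emit:
arm_command([
  [0,0,-0.1],
  [0,0,-0.2],
  [0,0,-0.3],
  [0,0,-0.4],
  [0,0,-0.4],
], turn=[0,0,0,0,0], hand=[1,1,1,1,1])

```text
clock: 12.45
eef_pos: [0.5492, 0.0374, 0.1145]
tool_rot: [0.058, 0.998, 0.001, 0.003]
ft_force: [1.7, 1.0, 6.5]
grip_width: 0.0152
```

Emit:
arm_command([
  [0,0,-0.05],
  [0,0,-0.1],
  [0,0,-0.1],
  [0,0,-0.1],
], turn=[0,0,0,0], hand=[1,1,1,1])

```text
clock: 12.78
eef_pos: [0.5492, 0.0374, 0.1152]
tool_rot: [0.058, 0.998, 0.001, 0.003]
ft_force: [2.0, 0.2, 6.1]
grip_width: 0.0148
```

Emit:
arm_command([
  [0,0,-0.05],
  [0,0,-0.1],
  [0,0,-0.12],
  [0,0,-0.12],
  [0,0,-0.12],
], turn=[0,0,0,0,0], hand=[1,1,1,1,1])

```text
clock: 13.2
eef_pos: [0.5491, 0.0374, 0.1155]
tool_rot: [0.058, 0.998, 0.001, 0.003]
ft_force: [5.0, 1.0, 0.4]
grip_width: 0.0151
```

```bash
python3 -c "
from h import *
mv(None,83.6); print(get_obs()['ft_torque'])"
```

```text
t 13.2 tcp [0.5491 0.0374 0.1155] jaw 83.32 z [ 5.4e-03  9.0e-04 -1.0e+00] q [ 6.800e-02  4.230e-01 -8.600e-02  1.055e+00  1.000e-03  1.840e-01] F [5.  1.  0.4] w 0.0151
  turn -0.0049 deg -0.3
[ 0.32266678 -1.25128021  0.01885755]
```

The upward reaction is gone (Fz 6.1 → 0.4 N), so the grooves have met the lips. Next I release gently and check.

Emit:
arm_command([
  [0,0,0.05],
  [0,0,0.05],
  [0,0,0.05],
  [0,0,0.05],
  [0,0,0.05],
], turn=[0,0,0,0,0], hand=[1,0.7,0.6,0.4,0.3])

```text
clock: 13.62
eef_pos: [0.5453, 0.0368, 0.1134]
tool_rot: [0.058, 0.998, -0.0, -0.001]
ft_force: [0.0, 0.0, -0.1]
grip_width: 0.0569
```

Emit:
arm_command([
  [0,0,0],
  [0,0,0],
  [0,0,0],
  [0,0,-1],
  [0,0,-2],
], turn=[0,0,0,0,0], hand=[0.2,0.2,0.2,0.2,0.2])

```text
clock: 14.03
eef_pos: [0.5459, 0.0369, 0.1345]
tool_rot: [0.058, 0.998, -0.0, -0.001]
ft_force: [0.4, 0.9, 0.2]
grip_width: 0.0682
```

Emit:
arm_command([
  [0,0,-2],
  [0,0,-5],
  [0,0,-8],
  [0,0,-8],
  [0,0,-8],
], turn=[0,0,0,0,0], hand=[0.2,0.2,0.2,0.2,0.2])

```text
clock: 14.45
eef_pos: [0.5484, 0.0371, 0.2181]
tool_rot: [0.058, 0.998, 0.0, 0.004]
ft_force: [0.7, 0.3, 0.0]
grip_width: 0.0683
```

```bash
python3 s.py i; python3 - <<'E'
from h import *
for n in ("scene","side","wrist"):
    if n=="wrist": z=np.load("w2.npz"); im,P=z["im"],z["P"]
    else: im,d,ci=grab(n);P=cloud(d,ci)
    hsv=cv2.cvtColor(im,cv2.COLOR_RGB2HSV);H,S,V=[hsv[...,i].astype(int) for i in range(3)]
    m=(H<18)&(S>150)&(V>60)&(abs(P[...,0]-.547)<.05)&(abs(P[...,1]-.037)<.05)&(P[...,2]>.09)&(P[...,2]<.145)
    if m.sum()<10: print(n,"none"); continue
    zt=np.percentile(P[m][:,2],98); t=m&(P[...,2]>zt-.006); p=P[t]
    A=np.c_[p[:,:2]-p[:,:2].mean(0),np.ones(len(p))];c=np.linalg.lstsq(A,p[:,2],rcond=None)[0]
    print(n,m.sum(),"ztop med",np.median(p[:,2]).round(4),"slope",c[:2].round(3),cv2.minAreaRect((p[:,:2]*1000).astype(np.float32)))
    ch=(S<60)&(V>90)&(abs(P[...,0]-.54)<.05)&(abs(P[...,1]-.03)<.1)&(abs(P[...,2]-.0797)<.004); print("  top",np.median(P[...,2][ch]).round(4))
    if n=="side": save("j",im,(170,290,210,350),4)
E
```

```text
t 14.45 tcp [0.5484 0.0371 0.2181] jaw 83.31 z [ 7.2e-03  5.0e-04 -1.0e+00] q [ 0.068  0.346  0.078  1.296 -0.     0.184] F [0.7 0.3 0. ] w 0.0683
  shift cm [0.18 0.02 6.31]
  turn 1.5657 deg 89.7
top 0.0798
v -0.13 L [-0.0274 -0.0126] R [0.0134 0.028 ]
v -0.11 L [-0.0275 -0.0125] R [0.0134 0.0281]
v -0.09 L [-0.0274 -0.0124] R [0.0135 0.0284]
v -0.07 L [-0.0274 -0.0126] R [0.0135 0.0285]
v -0.05 L [-0.0273 -0.0132] R [0.0136 0.0285]
v -0.03 L [-0.0272 -0.013 ] R [0.0135 0.0286]
v -0.01 L [-0.0272 -0.0132] R [0.0136 0.0288]
v 0.01 L [-0.0272 -0.013 ] R [0.0136 0.0287]
v 0.03 L [-0.0272 -0.0128] R [0.0136 0.0285]
v 0.05 L [-0.0271 -0.0028] R [0.0026 0.0279]
handle 782 [[-0.0171, -0.0074, 0.0128], [-0.0082, -0.0011, 0.0063], [0.0996, 0.1299, 0.1315]]
steel 26 [[-0.0157, -0.0031, 0.0074], [0.007, 0.0071, 0.0074], [0.1202, 0.1292, 0.1304]]
yel 17 [[0.0166, 0.0172, 0.0177], [-0.0076, -0.0011, 0.0053], [0.1293, 0.1299, 0.1314]]
scene 250 ztop med 0.129 slope [-0.024 -0.064] ((550.5703125, 37.370262145996094), (15.970288276672363, 35.49588394165039), 85.98430633544922)
  top 0.0786
side 162 ztop med 0.1295 slope [0.048 0.04 ] ((547.2428588867188, 36.732704162597656), (15.840388298034668, 31.074363708496094), 84.31620788574219)
  top 0.0789
wrist 782 ztop med 0.1301 slope [0.024 0.027] ((547.1904907226562, 36.7742919921875), (15.263517379760742, 35.23252487182617), 85.20486450195312)
  top 0.0797
```

View pics/i.png

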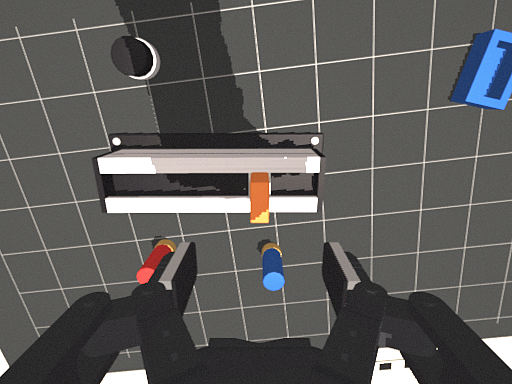

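The wrist view shows the nut (handle r172–222, c260) standing across the slot, abreast of the pointer, with the gripper clear and both tubes and the loupe standing. All three cameras put the handle top 50.4–50.6 mm above the channel top; fully home would be 51. The centre offset is under 1 mm and the yaw about 1.6° off. I'll hand it in.

```bash
python3 -c "
from workcell import *
print(job_done(), get_obs()['clock'])"
```

```text
the job is handed in; nothing more can be done
the job is handed in; nothing more can be done
```

I took the middle-sized nut (36 × 16 mm handle) from the blue cradle and lowered it lengthwise into the slot abreast of the pointer. I pressed it to about 11.6 N (roughly 9.6 mm of spring travel), turned it 90°, let it rise until the lips took the spring load, released it and backed off. The job was handed in at about 14.7 s; no verdict is reported.

**Last checks after release:**
- **Height:** the handle top is 50.4–50.6 mm above the channel top in all three cameras; fully home is 51, and the cameras are only good to about 2 mm.
- **Position:** the wrist camera puts the nut within about 0.5 mm of the slot's centreline and about 1 mm from the pointer.
- **Angle:** it lies about 1.6° off square across the slot by the wrist camera, well inside the 0.15 rad limit.
- **Surroundings:** both tubes and the loupe are standing in the final picture, though I did not re-measure their positions.

**What disagreed or stayed unsure:**
- The scene camera puts the nut about 3 mm further in x than the other two. I relied on nut and slot seen in the same wrist picture.
- The tilt I fitted to the small handle top was noise-level (0.02–0.07 rad, with signs differing between cameras), so I did not measure uprightness finely.
- Side force at the wrist reached 5 N just as the grooves met the lips, and upward force peaked at about 12 N, both well under the 30 N limit.

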